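# Hold a new bench pin home in its holder

### The job

Fit the new wooden bench pin into the holder clamped to the edge of the jeweller's bench: pick it up, slide its tang gently into the mouth and push until both shoulders sit flush against the steel stop plate. Then be a third hand for the colleague who will tighten the screws: keep the pin gripped, level and pressed home with a steady push of about 10 newtons, and finish while still holding it like that. Leave the other tools where they lie.

Things in the scene. Friction and masses are not known exactly. Their poses are not given: they have to be found in the camera images.
- bench_pin: new bench pin of pale beech, 18 mm thick, lying flat, about 0.1 kg. x runs along it: block 60 mm wide with flat parallel sides from x = -13 to +42 mm; there two square shoulders, then a tang 34 mm wide, as thick as the block, to x = +76 mm; other end a thinner V-notched nose to x = -53 mm. Origin on the underside, on the centre line, 42 mm behind the shoulders; z up
- shoulder (a point): point on the bench pin's underside, on its centre line, in the plane of the two shoulders (pin x = +42 mm); axes as the pin's
- holder: grey iron pin holder clamped on the bench's right-hand (-y) edge, 80 mm wide, 50 mm high (two backed-off cap screws on top reach 57 mm). Its x axis points into the mouth, the way the tang goes in, roughly world +y; z up. Origin at bench-top height in the plane of the outer face, below the mouth's middle. The bench ends 14 mm behind the face: only air in front of it. Rigid
- mouth (a point): point in the plane of the outer face, in the middle of the mouth, at the height of the slot's floor, 8 mm above the bench; axes as the holder's. The slot is level, straight, 39 mm wide, 23 mm high and 58 mm deep, so the tang never reaches its back. With the pin home the shoulder point lies in this plane (x = 0 in this frame), 0 to 5 mm above this point
- stop_plate: steel plate on the holder's outer face, 80 mm wide, 44 mm high, around the mouth; its window is 43 mm wide and the pin's shoulders bear on it left and right of the window. Origin and axes as the holder's. Rigid
- bench_block: bystander: square polished steel block 65 x 65 x 20 mm; origin at the centre of its underside
- compound_tin: bystander: closed round tin, 68 mm across, 40 mm high; origin at the centre of its underside
- ring_mandrel: bystander: tapered steel ring mandrel lying down, 262 mm long, 22 mm thick; origin under its middle
- hammer: bystander: small hammer with wooden handle lying down, 210 mm long; origin under its middle
- hex_key: bystander: L-shaped hex key lying flat, 78 x 31 x 6 mm; origin under the middle of the long leg
- old_pin: bystander: the old, worn-out bench pin, short and without a tang, darker wood, about 69 x 48 x 16 mm; origin under its body
- file: bystander: flat file with wooden handle lying down, 250 mm long; origin under its middle
- pencil_cup: bystander: round metal cup full of pens and tools, 76 mm across, about 190 mm high; origin at the centre of its underside
Things that resemble listed ones, but are neither listed nor needed, are in the scene too. Several things have the shape of the bench_pin; the one meant has the colours described above.

How it is judged:
By the outcome, as a careful person would: the job done as asked, in the order asked, and still so for the second after the job is handed in, while the arm keeps its last pose, push and grip.
It also fails if it takes over 48 s, if anything falls off the work surface, if the arm or the gripper's body presses on something with over 40 N, if the wrist force passes 120 N, or if a joint passes its speed limit or range.

### The arm

A 6-joint arm with a two-finger parallel gripper is mounted at the origin on the work surface. World frame = base frame: x ahead of the robot, y to its left, z up, the work surface at z = 0. Lengths are in m, angles in rad, forces in N, time in s.
With the tool pointing down it reaches from about 0.375 to 0.975 m from the base axis. Payload 3.8 kg.
Tool frame: the origin (TCP) lies midway between the tips of the shut fingers; the grasp point (between the pads) lies 19 mm behind it; z points along the fingers, y is the line along which they close (so a half turn about z gives the same grasp; the last joint's range is limited). The gripper opens to 85 mm and grips with 20 to 120 N. Pads are 22 mm wide; open, the fingers measure 114 mm over their backs; the gripper's body (76 mm by 85 mm) begins 54 mm behind the grasp point. The pads swing forward as they close: fully open they stand 13 mm farther back than shut.
Start: joints at [-1.15, 0.264, 1.604, -0, 1.274, -0.037], TCP at [0.298, -0.605, 0.231] pointing down, gripper open.
Joint ranges: [-2.63, 2.63], [-0.94, 2.18], [0.31, 2.57], [-1.31, 4.45], [0, 2.66], [-2.55, 2.55]. Speed limits (rad/s): [2.57, 2.57, 3.14, 3.14, 3.14, 3.14].

### API

Orientations are given as a rotation vector (axis times angle).
In Python, from workcell import bot, cams gives the robot as it stands.
- The arm moves only by the tool play_rows, never from a script. Its argument "rows" is a list of rows, each a list of 2 entries, a list of its own where there are three numbers: the shift along the tool's x, y, z scaled (see below), then the turn, a rotation vector about the tool's x, y, z scaled (see below). A call has 1 to 20 rows; each row is the pose to reach, as a shift and turn from the pose commanded when the call began, along the tool's axes at that moment; what a row does not reach only later rows make up. The controller multiplies each number of a shift by 250 mm and each number of a turn by 45 degrees. A row lasts 1/12 s, in which the tool goes at most 41.7 mm and 7.16 degrees, less where a joint would pass 70% of its speed; a pose out of reach is approached as far as the arm can. A call with a number of a shift or a turn outside -1 to 1 is refused whole. A call with a gripper value outside its range is refused whole. "claw" is the opening, from -1 (shut) to 1 (fully open), set as the call begins (left out, the last holds). The fingers move at their own pace and stop on an object; "newtons" is the grip in N (left out, the last holds). Time passes only in rows, so rows that repeat a pose let the fingers close. It gives the time, the measured TCP pose, the force, the opening and the grip force at its end, in the units of the state.
- bot.read_state(): the state, without advancing time (a new reading comes with each control period).
- cams.read_camera(name): name is "scene" or "side" or "wrist"; returns a dict with "image" (400x640x3 uint8, red, green, blue), "K" (3x3 intrinsics, pixels), "T" (4x4, takes a point from camera to world coordinates); the wrist camera has in their place "mount" (4x4, takes a point from camera to tool coordinates, whose origin is the TCP and whose axes are the flange's). Camera axes: x right, y down, z forward; pixel columns grow to the right and rows downward; lengths in m; the calibration is good to about 2 mm. The wrist camera is an equidistant fisheye: a pixel r from the principal point sees the ray r / f radians off the axis. A picture is of the moment at which its call begins: read the wrist's pose just before it. There is no depth.
- bot.finish_job(): hands the job in; it is judged then, once.
The state is a dict: "time": time; "q": joint angles; "joint_vel": joint speeds; "joint_torque": joint torques, N m; "tool_pos": TCP position; "tcp_rot": TCP orientation; "wrist_force": force on the tool from outside, world axes, zero at the start; "torque": the same for the moment, N m; "width": opening from 0.0 (shut) to 1.0 (fully open); "grip_force": force on a finger pad.
Only numpy, scipy, OpenCV 4.12 (cv2) and the standard library are available. Lean on these libraries where they do the work, as an engineer would, in place of code of your own. Each camera call takes 0.05 s, during which the arm holds its last target. There are 200 camera calls.

## Working session

There is one attempt and no reset: what is moved stays moved. The work goes in short steps, Python scripts to look and compute and a tool call to move; the robot and the scene stay as the last step left them, time stands still between calls to the robot, and variables do not carry over. Pictures are saved under pics/ and viewed, at most 10 in all, crops included, and the job is handed in when it is done.

Besides the shell and the picture viewer there is one more tool, called after "Request:" in YAML: its name, and indented under it one key for each argument. play_rows: Moves the arm, as the interface text tells. Its arguments: {"type":"object","properties":{"rows":{"type":"array","items":{"type":"array"}},"claw":{"type":"number"},"newtons":{"type":"number"}},"required":["rows"]}

```bash
mkdir -p pics; python3 - <<'E'
from workcell import bot,cams
import cv2,numpy as np
s=bot.read_state();print(s)
for n in("scene","side"):
    c=cams.read_camera(n);cv2.imwrite(f"pics/{n}0.png",c["image"][:,:,::-1]);np.savez(f"{n}.npz",**c);print(n,c["K"],c["T"])
c=cams.read_camera("wrist");cv2.imwrite("pics/wrist0.png",c["image"][:,:,::-1]);print(c["K"],c["mount"]);np.savez("wrist.npz",**c)
E
```

```text
{'time': 0.0, 'q': array([-1.14988984e+00,  2.64765134e-01,  1.60536830e+00,  1.45581354e-05,
        1.27370449e+00, -3.68935739e-02]), 'joint_vel': array([ 0.00148388, -0.00035062,  0.00104012, -0.00014154, -0.00065657,
       -0.00092349]), 'joint_torque': array([ 4.40649201e-04, -5.15112662e+01, -3.67313576e+01,  2.03910378e-05,
        1.30659464e-02,  8.64488641e-06]), 'tool_pos': array([ 0.29804191, -0.60482359,  0.22995704]), 'tcp_rot': array([-3.05750150e+00, -7.12340166e-01,  6.51113592e-04]), 'wrist_force': array([ 0.30263072, -0.83654151, -0.31413787]), 'torque': array([-0.00383987, -0.03751754,  0.06049271]), 'grip_force': 0.0, 'width': 1.0055977024987883}
scene [[471.82276761   0.         326.09198471]
 [  0.         471.82276761 202.57331344]
 [  0.           0.           1.        ]] [[ 0.57112987  0.54133216 -0.61706577  1.52084037]
 [ 0.82078892 -0.36673753  0.43796019 -0.56686289]
 [ 0.01078076 -0.7566129  -0.65377419  1.0457093 ]
 [ 0.          0.          0.          1.        ]]
side [[371.66681304   0.         319.84893098]
 [  0.         371.66681304 200.01576042]
 [  0.           0.           1.        ]] [[-0.95743101 -0.18998385  0.21732925  0.3598791 ]
 [-0.2886039   0.61487836 -0.73391579  0.82381141]
 [ 0.0058011  -0.7653958  -0.64353369  0.6419258 ]
 [ 0.          0.          0.          1.        ]]
[[309.70691629   0.         317.38487804]
 [  0.         309.70691629 196.20274285]
 [  0.           0.           1.        ]] [[ 2.60193082e-04 -9.66036370e-01 -2.58406005e-01  6.59355095e-02]
 [ 9.99999927e-01  3.23444756e-04 -2.02264398e-04  3.70024322e-04]
 [ 2.78974832e-04 -2.58405934e-01  9.66036384e-01 -1.43271694e-01]
 [ 0.00000000e+00  0.00000000e+00  0.00000000e+00  1.00000000e+00]]
```

View pics/scene0.png

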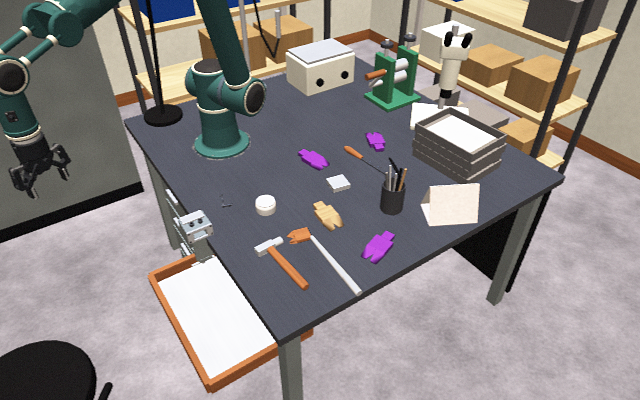

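View pics/side0.png

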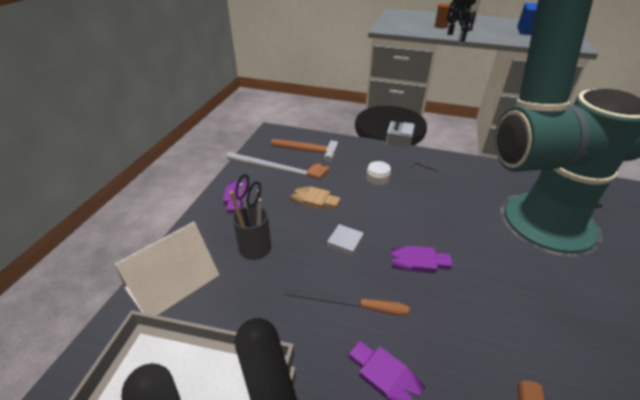

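View pics/wrist0.png

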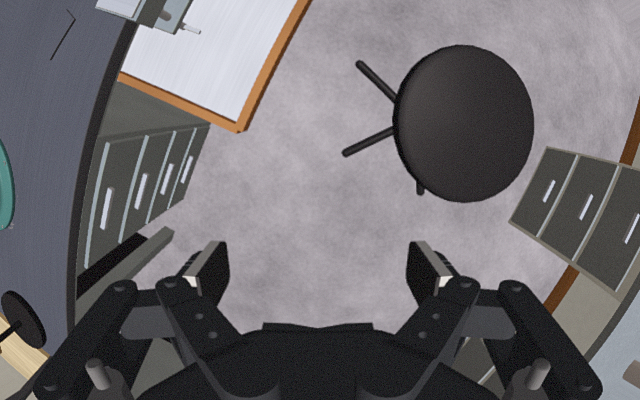

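Candidates in the scene view are the pale beech pin (327,214), purple pin shapes at (313,158), (375,141) and (378,247), and the darker old pin (300,235). The description matches (327,214). The holder is at about (193,225). I'll check both in one close crop.

```bash
cat >h.py <<'E'
import numpy as np,cv2
from scipy.spatial.transform import Rotation as R
def cam(n):
    c=np.load(n+".npz");return c["image"],c["K"],c["T"]
def onplane(K,T,uv,z):
    r=T[:3,:3]@np.linalg.solve(K,[uv[0],uv[1],1]);return T[:3,3]+r*(z-T[2,3])/r[2]
def proj(K,T,P):
    p=(np.atleast_2d(P)-T[:3,3])@T[:3,:3];p=p@K.T;return p[:,:2]/p[:,2:]
def wrist_ray(c,s,uv):
    K=c["K"];d=np.array([uv[0]-K[0,2],uv[1]-K[1,2]]);r=np.hypot(*d);a=r/K[0,0]
    v=np.r_[d/r*np.sin(a),np.cos(a)];Rt=R.from_rotvec(s["tcp_rot"]).as_matrix();M=c["mount"]
    return s["tool_pos"]+Rt@M[:3,3],Rt@M[:3,:3]@v
def wrist_proj(c,s,P):
    Rt=R.from_rotvec(s["tcp_rot"]).as_matrix();M=c["mount"];K=c["K"]
    p=((np.atleast_2d(P)-s["tool_pos"])@Rt-M[:3,3])@M[:3,:3]
    rr=np.hypot(p[:,0],p[:,1]);a=np.arctan2(rr,p[:,2])
    return p[:,:2]/rr[:,None]*(a*K[0,0])[:,None]+K[:2,2]
E
python3 - <<'E'
from h import *
I,K,T=cam("scene")
a=cv2.resize(I[190:240,290:365],None,fx=5,fy=5,interpolation=2)
b=cv2.resize(I[195:265,160:235],None,fx=5,fy=5,interpolation=2)
o=np.zeros((350,750,3),np.uint8);o[:250,:375]=a;o[:,375:]=b
cv2.imwrite("pics/crop.png",o[:,:,::-1])
print(onplane(K,T,(327,214),.018),onplane(K,T,(193,222),.05))
E
```

```text
[0.5989801  0.09167945 0.018     ] [ 0.42683792 -0.2899447   0.05      ]
```

View pics/crop.png

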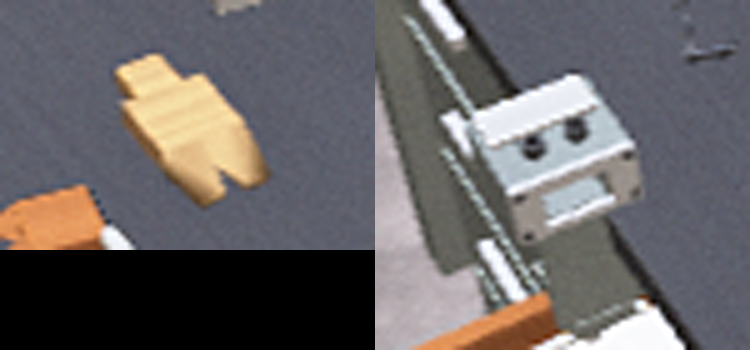

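```bash
python3 - <<'E'
from h import *
I,K,T=cam("scene")
f=lambda x,y:((x-375)/5+160,y/5+195)
for n,p,z in [("topfront-l",(515,190),.05),("topfront-r",(635,150),.05),("topback-l",(475,115),.05),("topback-r",(585,75),.05),("s1",(533,148),.057),("s2",(576,128),.057)]:
    print(n,onplane(K,T,f(*p),z).round(4))
g=lambda x,y:(x/5+290,y/5+190)
for n,p in [("tangA",(117,70)),("tangB",(162,55)),("shA",(123,105)),("shB",(207,75)),("inA",(133,96)),("inB",(180,80)),("bA",(160,158)),("bB",(240,118))]:
    print(n,onplane(K,T,g(*p),.018).round(4))
# bench edge
for p in [(135,125),(280,335)]: print(onplane(K,T,p,0))
I,K,T=cam("side")
for n,p,z in [("tl",(389,121),.05),("tr",(415,124),.05),("bl",(387,140),0)]:print(n,onplane(K,T,p,z).round(3))
E
```

```text
topfront-l [ 0.4636 -0.3212  0.05  ]
topfront-r [ 0.4718 -0.2475  0.05  ]
topback-l [ 0.3873 -0.3159  0.05  ]
topback-r [ 0.3907 -0.2447  0.05  ]
s1 [ 0.443  -0.2999  0.057 ]
s2 [ 0.441  -0.2713  0.057 ]
tangA [0.5332 0.0826 0.018 ]
tangB [0.5373 0.116  0.018 ]
shA [0.5643 0.0665 0.018 ]
shB [0.5708 0.1291 0.018 ]
inA [0.5607 0.0769 0.018 ]
inB [0.5649 0.1115 0.018 ]
bA [0.6196 0.0579 0.018 ]
bB [0.6174 0.1223 0.018 ]
[-0.31566905 -0.24196917  0.        ]
[ 0.89267758 -0.25955353  0.        ]
tl [ 0.458 -0.309  0.05 ]
tr [ 0.373 -0.314  0.05 ]
bl [ 0.453 -0.271  0.   ]
```

Request:
play_rows:
  rows:
    - [[0.748,-0.323,-0.08],[0,0,-1]]
    - [[0.748,-0.323,-0.08],[0,0,-1]]
    - [[0.748,-0.323,-0.08],[0,0,-1]]
    - [[0.748,-0.323,-0.08],[0,0,-1]]
    - [[0.748,-0.323,-0.08],[0,0,-1]]
    - [[0.748,-0.323,-0.08],[0,0,-1]]
    - [[0.748,-0.323,-0.08],[0,0,-1]]
    - [[0.748,-0.323,-0.08],[0,0,-1]]
  claw: 1

```text
time: 0.82
tool_pos: [0.431, -0.4493, 0.2511]
tcp_rot: [-2.551, -1.833, 0.0]
wrist_force: [-0.4, -0.5, -0.2]
width: 0.997
grip_force: 0.0
```

Request:
play_rows:
  rows:
    - [[0,0,0],[0,0,-0.418]]
    - [[0,0,0],[0,0,-0.418]]
    - [[0,0,0],[0,0,-0.418]]
    - [[0,0,0],[0,0,-0.418]]
    - [[0,0,0],[0,0,-0.418]]

```text
time: 1.23
tool_pos: [0.4299, -0.4506, 0.2509]
tcp_rot: [-2.225, -2.217, -0.0]
wrist_force: [-0.1, 1.2, 0.5]
width: 1.002
grip_force: 0.0
```

```bash
python3 - <<'E'
from h import *
from workcell import bot,cams
s=bot.read_state();c=cams.read_camera("wrist")
print(s["time"],s["q"],s["tool_pos"],R.from_rotvec(s["tcp_rot"]).as_matrix().round(3),s["wrist_force"])
np.savez("w1.npz",K=c["K"],mount=c["mount"],image=c["image"],tool_pos=s["tool_pos"],tcp_rot=s["tcp_rot"])
cv2.imwrite("pics/w1.png",c["image"][:,:,::-1])
P=np.array([[.388,-.32,.05],[.466,-.32,.05],[.39,-.246,.05],[.466,-.246,.05],[.43,-.25,0]])
print(wrist_proj(c,s,P).round(1))
E
```

```text
1.2333 [-8.48879581e-01  1.55229557e-01  1.69784017e+00 -1.79570867e-05
  1.28921834e+00 -8.45561400e-01] [ 0.42992788 -0.45062536  0.25089   ] [[ 0.003  1.    -0.   ]
 [ 1.    -0.003  0.001]
 [ 0.001 -0.    -1.   ]] [-0.12626861  1.22297219  0.54192146]
[[278.2  58. ]
 [349.2  57.6]
 [280.5  -2.9]
 [348.3  -3.3]
 [316.3  12.8]]
```

View pics/w1.png

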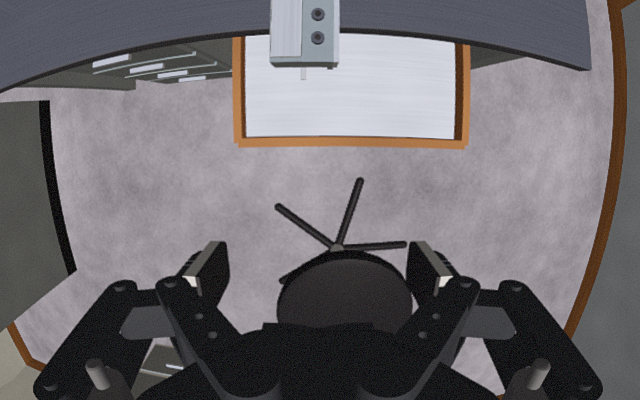

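Request:
play_rows:
  rows:
    - [[-0.2,0,0.4],[0,1,0]]
    - [[-0.2,0,0.4],[0,1,0]]
    - [[-0.2,0,0.4],[0,1,0]]
    - [[-0.2,0,0.4],[0,1,0]]
    - [[-0.2,0,0.4],[0,1,0]]
    - [[-0.2,0,0.4],[0,1,0]]
    - [[-0.2,0,0.4],[0,1,0]]
    - [[-0.2,0,0.4],[0,1,0]]
    - [[-0.2,0,0.4],[0,1,0]]

```text
time: 2.03
tool_pos: [0.4299, -0.5008, 0.1495]
tcp_rot: [-1.761, -1.757, -0.728]
wrist_force: [-0.3, 0.2, 0.4]
width: 0.999
grip_force: 0.0
```

```bash
python3 - <<'E'
from h import *
from workcell import bot,cams
s=bot.read_state();c=cams.read_camera("wrist")
print(s["time"],s["q"],s["tool_pos"],R.from_rotvec(s["tcp_rot"]).as_matrix().round(3))
np.savez("w2.npz",K=c["K"],mount=c["mount"],image=c["image"],tool_pos=s["tool_pos"],tcp_rot=s["tcp_rot"])
P=np.array([[.388,-.32,.05],[.466,-.32,.05],[.39,-.246,.05],[.466,-.246,.05],[.43,-.25,0]])
p=wrist_proj(c,s,P).round(1);print(p)
x,y=p[:2].mean(0).astype(int);x0,y0=max(0,x-80),max(0,y-60);print(x0,y0)
cv2.imwrite("pics/w2.png",cv2.resize(c["image"][y0:y0+120,x0:x0+160,::-1],None,fx=5,fy=5,interpolation=2))
E
```

```text
2.0333 [-1.07718113  0.7419388   1.25259861  0.35610963  1.85250329 -1.10218266] [ 0.42993137 -0.5007632   0.14953331] [[ 0.002  1.    -0.001]
 [ 0.706 -0.001  0.708]
 [ 0.708 -0.002 -0.706]]
[[278.6 123.4]
 [349.6 123.2]
 [284.9  81.4]
 [345.5  81.2]
 [316.9 111.2]]
234 63
```

View pics/w2.png

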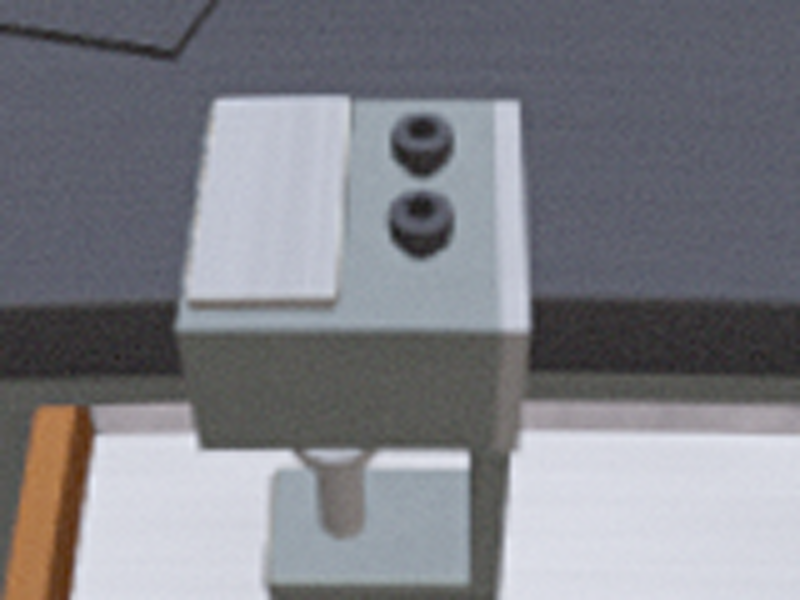

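The mouth with its stop plate is on the holder's +x side. Its -y face is plain, so the brief's "roughly +y" doesn't match what the pictures show. I'll look straight at the mouth before relying on either.

Request:
play_rows:
  rows:
    - [[0.7,0.68,-0.14],[0,-1,0]]
    - [[0.7,0.68,-0.14],[0,-1,0]]
    - [[0.7,0.68,-0.14],[0,-1,0]]
    - [[0.7,0.68,-0.14],[0,-1,0]]
    - [[0.7,0.68,-0.14],[0,-1,0]]
    - [[0.7,0.68,-0.14],[0,-1,0]]
    - [[0.7,0.68,-0.14],[0,-1,0]]
    - [[0.7,0.68,-0.14],[0,-1,0]]

```text
time: 2.75
tool_pos: [0.604, -0.3963, 0.308]
tcp_rot: [2.203, 2.222, 0.002]
wrist_force: [0.5, -0.2, -1.7]
width: 1.001
grip_force: 0.0
```

Request:
play_rows:
  rows:
    - [[0.46,0.2,0.56],[0,0,-1]]
    - [[0.46,0.2,0.56],[0,0,-1]]
    - [[0.46,0.2,0.56],[0,0,-1]]
    - [[0.46,0.2,0.56],[0,0,-1]]
    - [[0.46,0.2,0.56],[0,0,-1]]
    - [[0.46,0.2,0.56],[0,0,-1]]
    - [[0.46,0.2,0.56],[0,0,-1]]
    - [[0.46,0.2,0.56],[0,0,-1]]

```text
time: 3.42
tool_pos: [0.6484, -0.2864, 0.1585]
tcp_rot: [-1.201, -2.9, -0.001]
wrist_force: [-0.5, -0.5, -0.1]
width: 1.001
grip_force: 0.0
```

Request:
play_rows:
  rows:
    - [[0,0,0],[0.392,0.947,-0.947]]
    - [[0,0,0],[0.392,0.947,-0.947]]
    - [[0,0,0],[0.392,0.947,-0.947]]
    - [[0,0,0],[0.392,0.947,-0.947]]
    - [[0,0,0],[0.392,0.947,-0.947]]
    - [[0,0,0],[0.392,0.947,-0.947]]
    - [[0,0,0],[0.392,0.947,-0.947]]
    - [[0,0,0],[0.392,0.947,-0.947]]
    - [[0,0,0],[0.392,0.947,-0.947]]
    - [[0,0,0],[0.392,0.947,-0.947]]
    - [[0,0,0],[0.392,0.947,-0.947]]

```text
time: 4.33
tool_pos: [0.6498, -0.2864, 0.1576]
tcp_rot: [-0.003, -2.355, -0.001]
wrist_force: [0.5, 0.6, -0.1]
width: 1.0
grip_force: 0.0
```

```bash
python3 - <<'E'
from h import *
from workcell import bot,cams
s=bot.read_state();c=cams.read_camera("wrist")
print(s["time"],s["q"],s["tool_pos"],R.from_rotvec(s["tcp_rot"]).as_matrix().round(3))
np.savez("w3.npz",K=c["K"],mount=c["mount"],image=c["image"],tool_pos=s["tool_pos"],tcp_rot=s["tcp_rot"])
P=np.array([[.467,-.32,.05],[.467,-.246,.05],[.467,-.285,.0],[.6,.09,.018]])
p=wrist_proj(c,s,P).round(1);print(p)
x,y=p[:3].mean(0).astype(int);x0,y0=max(0,x-50),max(0,y-40);print(x0,y0)
cv2.imwrite("pics/w3.png",cv2.resize(c["image"][y0:y0+75,x0:x0+100,::-1],None,fx=8,fy=8,interpolation=2))
E
```

```text
4.3333 [-0.33638174  0.89621432  0.97410191 -0.26031319  2.01603601 -1.92541351] [ 0.64977083 -0.28639035  0.15763356] [[-0.706  0.002 -0.708]
 [ 0.002  1.     0.001]
 [ 0.708 -0.    -0.706]]
[[287.1 126.1]
 [353.  126.1]
 [318.2 153.1]
 [593.2 234.4]]
269 95
```

View pics/w3.png

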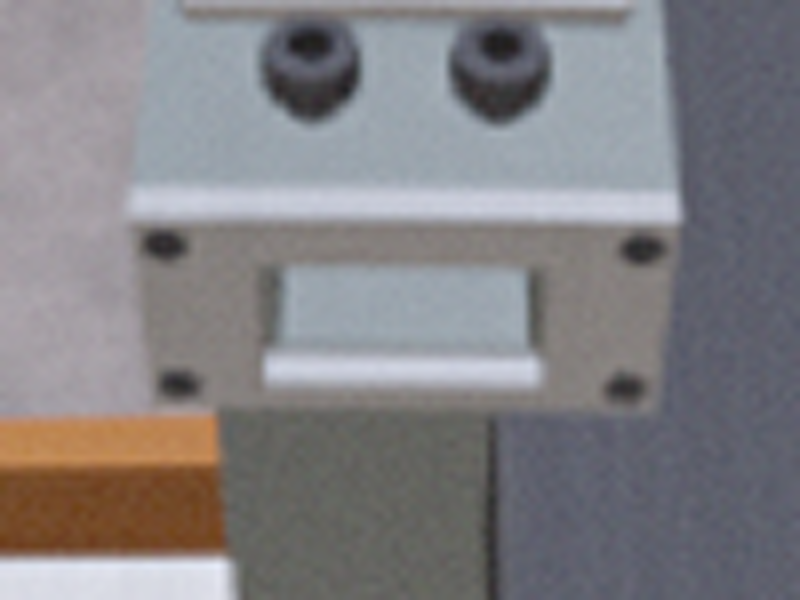

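The crop shows the mouth on the +x face, with the window spanning about (264–543, 262–386) in crop pixels. The plate's front corners are at (133,222), (682,222), (157,410) and (661,410). The tang therefore has to go in along world -x. I'll fit the pose.

```bash
cat >fit.py <<'E'
from h import *
from scipy.optimize import least_squares
w=np.load("w3.npz");I,K,T=cam("scene")
cr=lambda x,y:np.array([x/8+269,y/8+95])
obs=[cr(133,222),cr(682,222),cr(157,410),cr(661,410),cr(264,386),cr(543,386),cr(264,263),cr(543,265)]
f=lambda x,y:np.array([(x-375)/5+160,y/5+195])
sc=[f(511,193),f(636,152)]
def res(p,full=False):
    x,y,yaw,zt,zb,wb,wt=p
    h=lambda Y,Z:[x-np.sin(yaw)*Y,y+np.cos(yaw)*Y,Z]
    P=[h(-.04,zt),h(.04,zt),h(-.04,zb),h(.04,zb),h(-.0215,wb),h(.0215,wb),h(-.0215,wt),h(.0215,wt)]
    a=(wrist_proj(w,w,P)-obs);b=(proj(K,T,P[:2])-sc)*.5
    if full:print(a.round(2),b.round(2))
    return np.r_[a.ravel(),b.ravel()]
r=least_squares(res,[.467,-.285,0,.05,.006,.01,.03]);print(r.x.round(4));res(r.x,1)
# bench edge near holder from wrist: crop (497,600)
o,d=wrist_ray(w,w,cr(497,600));print("edge",(o+d*(0-o[2])/d[2]).round(4))
o,d=wrist_ray(w,w,cr(497,430));print("edge",(o+d*(0-o[2])/d[2]).round(4))
for q,z in [((310,70),.057),((500,70),.057)]:
    o,d=wrist_ray(w,w,cr(*q));print("screw",(o+d*(z-o[2])/d[2]).round(4))
E
python3 fit.py
```

```text
[ 0.4544 -0.2831 -0.0027  0.0421 -0.0015  0.0043  0.0327]
[[-0.04  0.06]
 [-0.13  0.22]
 [-0.32 -0.09]
 [-0.71  0.03]
 [ 0.59 -0.06]
 [-0.15  0.01]
 [-0.29  0.13]
 [ 1.05 -0.03]] [[-0.26 -0.14]
 [-0.43 -1.14]]
edge [ 0.4926 -0.2695  0.    ]
edge [ 0.4599 -0.2687  0.    ]
screw [ 0.4379 -0.2972  0.057 ]
screw [ 0.4379 -0.2696  0.057 ]
```

Request:
play_rows:
  rows:
    - [[0.28,0.8,0],[0,-1,0]]
    - [[0.28,0.8,0],[0,-1,0]]
    - [[0.28,0.8,0],[0,-1,0]]
    - [[0.28,0.8,0],[0,-1,0]]
    - [[0.28,0.8,0],[0,-1,0]]
    - [[0.28,0.8,0],[0,-1,0]]
    - [[0.28,0.8,0],[0,-1,0]]
    - [[0.28,0.8,0],[0,-1,0]]

```text
time: 5.05
tool_pos: [0.5981, -0.0863, 0.2132]
tcp_rot: [0.004, 3.134, -0.001]
wrist_force: [-0.5, 0.0, -0.2]
width: 0.999
grip_force: 0.0
```

Request:
play_rows:
  rows:
    - [[0,0.72,0],[0,0,0]]
    - [[0,0.72,0],[0,0,0]]
    - [[0,0.72,0],[0,0,0]]
    - [[0,0.72,0],[0,0,0]]
    - [[0,0.72,0],[0,0,0]]
    - [[0,0.72,0],[0,0,0]]
    - [[0,0.72,0],[0,0,0]]
    - [[0,0.72,0],[0,0,0]]

```text
time: 5.72
tool_pos: [0.601, 0.0921, 0.2097]
tcp_rot: [0.002, 3.141, -0.001]
wrist_force: [-0.6, -0.4, -0.7]
width: 1.002
grip_force: 0.0
```

```bash
python3 - <<'E'
from h import *
from workcell import bot,cams
s=bot.read_state();c=cams.read_camera("wrist")
print(s["time"],s["q"],s["tool_pos"],R.from_rotvec(s["tcp_rot"]).as_matrix().round(3))
np.savez("w4.npz",K=c["K"],mount=c["mount"],image=c["image"],tool_pos=s["tool_pos"],tcp_rot=s["tcp_rot"])
P=np.array([[.5675,.098,.018],[.53,.1,.018],[.66,.08,.018]])
p=wrist_proj(c,s,P).round(1);print(p)
x,y=p.mean(0).astype(int);x0,y0=max(0,x-80),max(0,y-60);print(x0,y0)
cv2.imwrite("pics/w4.png",cv2.resize(c["image"][y0:y0+120,x0:x0+160,::-1],None,fx=5,fy=5,interpolation=2))
I,K,T=cam("scene");print("cup",onplane(K,T,(392,208),0))
E
```

```text
5.7167 [ 1.11529782e-01  1.52655093e-01  1.77751116e+00 -6.83616114e-04
  1.21096443e+00 -1.45785291e+00] [0.60103353 0.09214428 0.20971165] [[-1.     0.001  0.001]
 [ 0.001  1.    -0.001]
 [-0.001 -0.001 -1.   ]]
[[322.8 143.5]
 [324.7 108.9]
 [306.9 224.2]]
238 98
cup [0.68066069 0.30074532 0.        ]
```

View pics/w4.png

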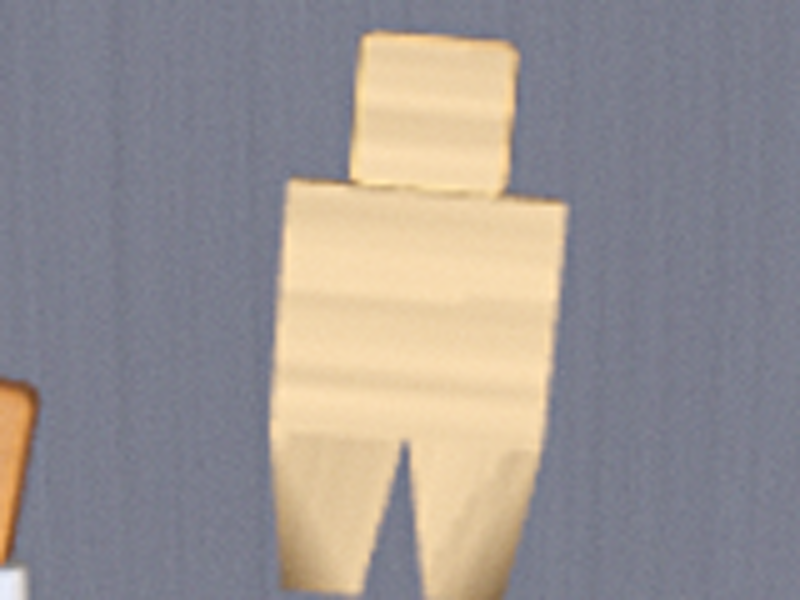

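This is the pale pin, with shoulder corners at crop (288,180) and (568,205), its tang to the top and its nose to the bottom.

```bash
python3 - <<'E'
from h import *
from scipy.optimize import least_squares
w=np.load("w4.npz")
cr=lambda x,y:np.array([x/5+238,y/5+98])
o=np.array([cr(*p) for p in [(288,180),(568,205),(352,184),(498,195),(360,32),(518,42),(270,432)]])
L=np.array([[42,-30],[42,30],[42,-17],[42,17],[76,-17],[76,17],[-13,-30]])/1000.
def res(p,z=.018):
    x,y,a=p;u=np.array([np.cos(a),np.sin(a)]);v=np.array([u[1],-u[0]])  # image left= -y world
    P=np.c_[np.array([x,y])+L[:,:1]*u+L[:,1:]*v,np.full(len(L),z)]
    return (wrist_proj(w,w,P)-o).ravel()
r=least_squares(res,[.61,.09,3.05]);print(r.x,np.degrees(r.x[2]),r.fun.reshape(-1,2).round(2))
E
```

```text
[0.60161869 0.09522585 3.06249115] 175.46781783165852 [[-0.07  0.31]
 [-0.74 -0.26]
 [-0.86  0.36]
 [ 1.35  0.68]
 [-0.07 -0.55]
 [ 0.06  0.07]
 [ 0.32 -0.63]]
```

Request:
play_rows:
  rows:
    - [[0.037,0.016,0.72],[0,0,0.1]]
    - [[0.037,0.016,0.72],[0,0,0.1]]
    - [[0.037,0.016,0.72],[0,0,0.1]]
    - [[0.037,0.016,0.72],[0,0,0.1]]
    - [[0.037,0.016,0.72],[0,0,0.1]]
    - [[0.037,0.016,0.72],[0,0,0.1]]
    - [[0.037,0.016,0.72],[0,0,0.1]]

```text
time: 6.35
tool_pos: [0.5916, 0.0967, 0.0296]
tcp_rot: [-0.125, -3.138, 0.0]
wrist_force: [0.9, -0.5, 0.6]
width: 1.0
grip_force: 0.0
```

Request:
play_rows:
  rows:
    - [[0,0,0.06],[0,0,0]]
    - [[0,0,0.12],[0,0,0]]
    - [[0,0,0.12],[0,0,0]]
    - [[0,0,0.12],[0,0,0]]

```text
time: 6.68
tool_pos: [0.5934, 0.0977, 0.0019]
tcp_rot: [0.123, 3.136, 0.001]
wrist_force: [-0.2, 0.2, -0.2]
width: 0.995
grip_force: 0.0
```

Request:
play_rows:
  rows:
    - [[0,0,0],[0,0,0]]
    - [[0,0,0],[0,0,0]]
    - [[0,0,0],[0,0,0]]
    - [[0,0,0],[0,0,0]]
    - [[0,0,0],[0,0,0]]
    - [[0,0,0],[0,0,0]]
    - [[0,0,0],[0,0,0]]
    - [[0,0,0],[0,0,0]]
  claw: -1
  newtons: 60

```text
time: 7.35
tool_pos: [0.5935, 0.0979, 0.002]
tcp_rot: [0.122, 3.135, 0.001]
wrist_force: [-0.1, -1.2, 6.5]
width: 0.684
grip_force: 65.8
```

Request:
play_rows:
  rows:
    - [[0,0,-0.05],[0,0,0]]
    - [[0,0,-0.2],[0,0,0]]
    - [[0,0,-0.35],[0,0,0]]
    - [[0,0,-0.43],[0,0,0]]
    - [[0,0,-0.43],[0,0,0]]
    - [[0,0,-0.43],[0,0,0]]

```text
time: 7.85
tool_pos: [0.5929, 0.098, 0.1098]
tcp_rot: [0.122, 3.134, 0.002]
wrist_force: [-0.3, 0.1, -1.3]
width: 0.684
grip_force: 65.0
```

Request:
play_rows:
  rows:
    - [[-0.01,-0.13,0],[0,0,-0.02]]
    - [[-0.02,-0.25,0],[0,0,-0.04]]
    - [[-0.03,-0.37,0],[0,0,-0.06]]
    - [[-0.04,-0.5,0],[0,0,-0.08]]
    - [[-0.05,-0.62,0],[0,0,-0.1]]
    - [[-0.059,-0.758,0],[0,0,-0.1]]
    - [[-0.059,-0.758,0],[0,0,-0.1]]
    - [[-0.059,-0.758,0],[0,0,-0.1]]

```text
time: 8.52
tool_pos: [0.5894, -0.0938, 0.1048]
tcp_rot: [-0.004, -3.138, -0.002]
wrist_force: [0.2, 0.3, -0.8]
width: 0.679
grip_force: 65.1
```

Request:
play_rows:
  rows:
    - [[0.02,-0.13,0],[0,0,0]]
    - [[0.04,-0.25,0],[0,0,0]]
    - [[0.06,-0.37,0],[0,0,0]]
    - [[0.08,-0.5,0],[0,0,0]]
    - [[0.1,-0.62,0],[0,0,0]]
    - [[0.134,-0.764,0],[0,0,0]]
    - [[0.134,-0.764,0],[0,0,0]]
    - [[0.134,-0.764,0],[0,0,0]]
    - [[0.134,-0.764,0],[0,0,0]]

```text
time: 9.27
tool_pos: [0.5573, -0.2818, 0.1055]
tcp_rot: [0.001, -3.14, -0.003]
wrist_force: [0.5, -0.0, -0.9]
width: 0.687
grip_force: 65.2
```

```bash
python3 - <<'E'
from h import *
from workcell import bot,cams
s=bot.read_state();c=cams.read_camera("wrist")
print(s["time"],s["q"],s["tool_pos"],R.from_rotvec(s["tcp_rot"]).as_matrix().round(4),s["width"],s["wrist_force"],s["torque"])
np.savez("w5.npz",K=c["K"],mount=c["mount"],image=c["image"],tool_pos=s["tool_pos"],tcp_rot=s["tcp_rot"])
P=np.array([[.454,-.323,.044],[.454,-.243,.044]])
print(wrist_proj(c,s,P).round(1))
cv2.imwrite("pics/w5.png",cv2.resize(c["image"][0:230,170:470,::-1],None,fx=2.6,fy=2.6,interpolation=2))
I,K,T=cam("scene")
for p in [(258,248),(283,240),(305,286),(290,236),(312,238)]:print(p,onplane(K,T,p,.01).round(3))
E
sed -i 's/^r=least.*/g=lambda p:res([*p,.044,0,.006,.033])\nr=least_squares(g,[.46,-.285,0]);print(r.x.round(4));print(r.fun.reshape(-1,2).round(2))/' fit.py; python3 fit.py
```

```text
9.2667 [-5.08579673e-01  2.75655453e-01  1.83299063e+00  1.17554021e-03
  1.03565611e+00 -2.08060071e+00] [ 0.55728154 -0.28177133  0.10551069] [[-1.0e+00 -6.0e-04 -1.9e-03]
 [-6.0e-04  1.0e+00  2.2e-03]
 [ 1.9e-03  2.2e-03 -1.0e+00]] 0.6868576083165723 [ 0.48338637 -0.01440635 -0.88436853] [ 0.04837585 -0.04820833 -0.05955598]
[[254.8  59.4]
 [376.2  59.4]]
(258, 248) [ 0.6   -0.163  0.01 ]
(283, 240) [ 0.613 -0.083  0.01 ]
(305, 286) [ 0.802 -0.125  0.01 ]
(290, 236) [ 0.611 -0.056  0.01 ]
(312, 238) [ 0.656 -0.005  0.01 ]
[ 0.4555 -0.2831 -0.0027]
[[-0.25 -0.36]
 [ 0.08 -0.2 ]
 [-0.47 -0.1 ]
 [-0.57  0.02]
 [ 0.5  -0.21]
 [-0.07 -0.14]
 [-0.35  0.69]
 [ 1.08  0.53]
 [-0.25 -0.26]
 [-0.4  -1.26]]
edge [ 0.4926 -0.2695  0.    ]
edge [ 0.4599 -0.2687  0.    ]
screw [ 0.4379 -0.2972  0.057 ]
screw [ 0.4379 -0.2696  0.057 ]
```

View pics/w5.png

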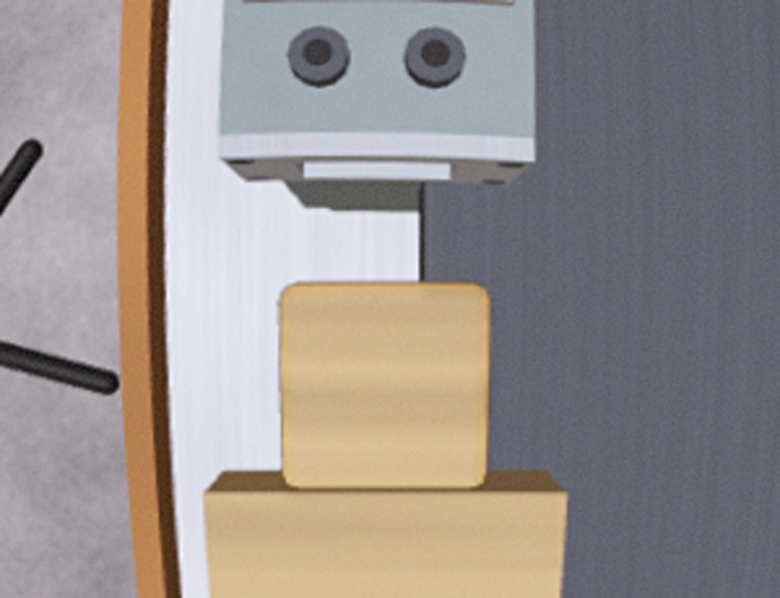

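```bash
python3 - <<'E'
from h import *
w=np.load("w5.npz")
def at(q,z):
    o,d=wrist_ray(w,w,(q[0]/2.6+170,q[1]/2.6));return (o+d*(z-o[2])/d[2]).round(4)
zt=w["tool_pos"][2]+.016
for n,q,z in [("tipL",(281,290),zt),("tipR",(489,290),zt),("rootL",(283,482),zt),("rootR",(486,482),zt),("shL",(206,492),zt),("shR",(567,492),zt),("plL",(222,160),.044),("plR",(535,160),.044),("winL",(303,179),.006),("winR",(450,179),.006),("scL",(319,52),.057),("scR",(435,52),.057)]: print(n,at(q,z))
E
```

```text
tipL [ 0.4907 -0.298   0.1215]
tipR [ 0.4907 -0.2653  0.1215]
rootL [ 0.5217 -0.2983  0.1215]
rootR [ 0.5217 -0.2651  0.1215]
shL [ 0.5234 -0.3112  0.1215]
shR [ 0.5234 -0.2514  0.1215]
plL [ 0.4555 -0.3226  0.044 ]
plR [ 0.4555 -0.2433  0.044 ]
winL [ 0.4556 -0.3055  0.006 ]
winR [ 0.4556 -0.2617  0.006 ]
scL [ 0.4313 -0.297   0.057 ]
scR [ 0.4314 -0.2695  0.057 ]
```

Request:
play_rows:
  rows:
    - [[0,-0.006,0.1],[0,0,0]]
    - [[0,-0.006,0.2],[0,0,0]]
    - [[0,-0.006,0.3],[0,0,0]]
    - [[0,-0.006,0.372],[0,0,0]]
    - [[0,-0.006,0.372],[0,0,0]]
    - [[0,-0.006,0.372],[0,0,0]]
    - [[0,-0.006,0.372],[0,0,0]]

```text
time: 9.9
tool_pos: [0.5589, -0.2841, 0.0148]
tcp_rot: [-0.003, 3.14, -0.0]
wrist_force: [0.2, -0.1, -0.3]
width: 0.686
grip_force: 65.1
```

Request:
play_rows:
  rows:
    - [[0.03,0,0],[0,0,0]]
    - [[0.06,0,0],[0,0,0]]
    - [[0.09,0,0],[0,0,0]]
    - [[0.12,0,0],[0,0,0]]
    - [[0.12,0,0],[0,0,0]]
    - [[0.12,0,0],[0,0,0]]

```text
time: 10.4
tool_pos: [0.5271, -0.285, 0.014]
tcp_rot: [0.001, 3.141, 0.0]
wrist_force: [-0.1, -0.4, -1.3]
width: 0.679
grip_force: 65.2
```

```bash
cat >look.py <<'E'
import sys
from h import *
from workcell import bot,cams
s=bot.read_state();c=cams.read_camera("wrist")
print(s["time"],s["tool_pos"],R.from_rotvec(s["tcp_rot"]).as_matrix().round(4),s["width"],s["wrist_force"].round(2),s["torque"].round(3))
np.savez(sys.argv[1]+".npz",K=c["K"],mount=c["mount"],image=c["image"],tool_pos=s["tool_pos"],tcp_rot=s["tcp_rot"])
cv2.imwrite(f"pics/{sys.argv[1]}.png",cv2.resize(c["image"][0:230,170:470,::-1],None,fx=2.6,fy=2.6,interpolation=2))
E
python3 look.py w6
```

```text
10.4 [ 0.52710825 -0.28502942  0.01402733] [[-1.e+00  4.e-04  2.e-04]
 [ 4.e-04  1.e+00  1.e-04]
 [-2.e-04  1.e-04 -1.e+00]] 0.6794551811454245 [-0.13 -0.43 -1.29] [ 0.025 -0.001 -0.018]
```

View pics/w6.png

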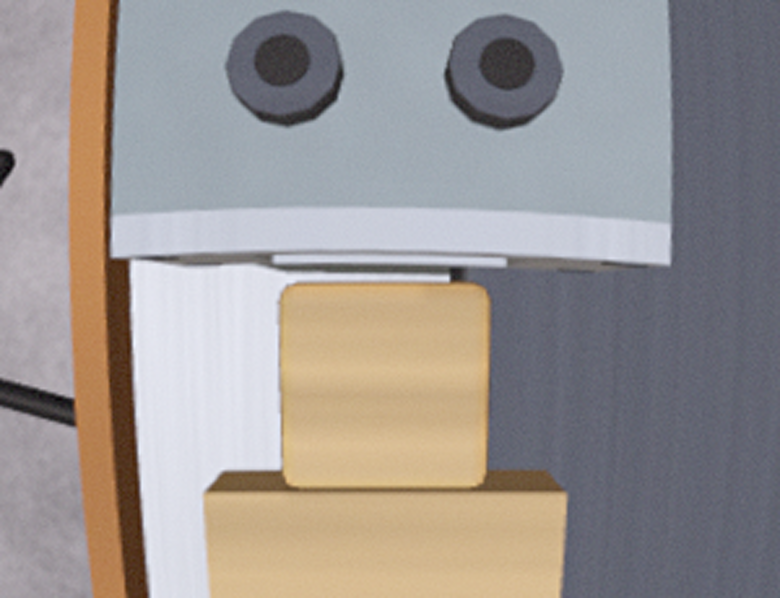

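```bash
python3 - <<'E'
from h import *
w=np.load("w6.npz")
def at(q,z):
    o,d=wrist_ray(w,w,(q[0]/2.6+170,q[1]/2.6));return (o+d*(z-o[2])/d[2]).round(4)
zt=w["tool_pos"][2]+.016
for n,q,z in [("tipL",(281,290),zt),("tipR",(489,290),zt),("shL",(206,492),zt),("shR",(567,492),zt),("plL",(112,257),.044),("plR",(671,265),.044),("winL",(272,266),.006),("winR",(507,268),.006),("scL",(282,60),.057),("scR",(507,64),.057)]: print(n,at(q,z))
E
```

```text
tipL [ 0.4605 -0.3011  0.03  ]
tipR [ 0.4605 -0.2685  0.03  ]
shL [ 0.4932 -0.3144  0.03  ]
shR [ 0.4932 -0.2547  0.03  ]
plL [ 0.4548 -0.3241  0.044 ]
plR [ 0.4558 -0.2435  0.044 ]
winL [ 0.4557 -0.3058  0.006 ]
winR [ 0.456 -0.262  0.006]
scL [ 0.4311 -0.2977  0.057 ]
scR [ 0.4315 -0.2697  0.057 ]
```

Request:
play_rows:
  rows:
    - [[0,0.004,0.006],[0,0,0.006]]
    - [[0,0.004,0.006],[0,0,0.006]]
    - [[0.02,0.004,0.006],[0,0,0.006]]
    - [[0.04,0.004,0.006],[0,0,0.006]]
    - [[0.06,0.004,0.006],[0,0,0.006]]
    - [[0.06,0.004,0.006],[0,0,0.006]]

```text
time: 10.95
tool_pos: [0.5113, -0.2835, 0.0118]
tcp_rot: [-0.007, -3.14, -0.001]
wrist_force: [0.5, -0.1, -1.8]
width: 0.683
grip_force: 65.2
```

Request:
play_rows:
  rows:
    - [[0.02,0,0],[0,0,0]]
    - [[0.04,0,0],[0,0,0]]
    - [[0.06,0,0],[0,0,0]]
    - [[0.068,0,0],[0,0,0]]
    - [[0.068,0,0],[0,0,0]]
    - [[0.068,0,0],[0,0,0]]

```text
time: 11.45
tool_pos: [0.4958, -0.2839, 0.0123]
tcp_rot: [0.007, 3.141, 0.0]
wrist_force: [-0.1, -0.3, -1.5]
width: 0.681
grip_force: 65.2
```

Request:
play_rows:
  rows:
    - [[0.003,0,0],[0,0,0]]
    - [[0.006,0,0],[0,0,0]]
    - [[0.006,0,0],[0,0,0]]
    - [[0.006,0,0],[0,0,0]]

```text
time: 11.78
tool_pos: [0.4945, -0.2838, 0.0123]
tcp_rot: [0.006, 3.141, 0.0]
wrist_force: [-0.1, 0.7, -2.4]
width: 0.682
grip_force: 65.2
```

Request:
play_rows:
  rows:
    - [[0.004,0,0],[0,0,0]]
    - [[0.008,0,0],[0,0,0]]
    - [[0.012,0,0],[0,0,0]]
    - [[0.012,0,0],[0,0,0]]
    - [[0.012,0,0],[0,0,0]]

```text
time: 12.2
tool_pos: [0.4912, -0.2838, 0.0122]
tcp_rot: [0.007, 3.142, 0.0]
wrist_force: [1.1, -0.0, -0.3]
width: 0.684
grip_force: 65.2
```

Request:
play_rows:
  rows:
    - [[0.002,0,0],[0,0,0]]
    - [[0.004,0,0],[0,0,0]]
    - [[0.004,0,0],[0,0,0]]
    - [[0.004,0,0],[0,0,0]]

```text
time: 12.53
tool_pos: [0.4903, -0.2838, 0.0122]
tcp_rot: [0.006, 3.142, 0.0]
wrist_force: [0.1, -0.5, -1.5]
width: 0.686
grip_force: 65.2
```

Request:
play_rows:
  rows:
    - [[0.002,0,0],[0,0,0]]
    - [[0.004,0,0],[0,0,0]]
    - [[0.004,0,0],[0,0,0]]
    - [[0.004,0,0],[0,0,0]]

```text
time: 12.87
tool_pos: [0.4894, -0.2838, 0.0123]
tcp_rot: [0.007, 3.141, 0.0]
wrist_force: [0.4, -0.8, -1.6]
width: 0.685
grip_force: 65.2
```

Request:
play_rows:
  rows:
    - [[0.002,0,0],[0,0,0]]
    - [[0.004,0,0],[0,0,0]]
    - [[0.004,0,0],[0,0,0]]
    - [[0.004,0,0],[0,0,0]]

```text
time: 13.2
tool_pos: [0.4893, -0.2839, 0.0125]
tcp_rot: [0.007, 3.14, -0.0]
wrist_force: [5.0, 1.8, -2.2]
width: 0.685
grip_force: 65.0
```

Request:
play_rows:
  rows:
    - [[0.001,0,0],[0,0,0]]
    - [[0.002,0,0],[0,0,0]]
    - [[0.002,0,0],[0,0,0]]
    - [[0.002,0,0],[0,0,0]]
    - [[0.002,0,0],[0,0,0]]

```text
time: 13.62
tool_pos: [0.4893, -0.2839, 0.0126]
tcp_rot: [0.007, 3.139, -0.001]
wrist_force: [5.4, 1.5, -2.6]
width: 0.684
grip_force: 64.9
```

```bash
python3 look.py w7; python3 - <<'E'
from workcell import bot,cams
import numpy as np
F=[];M=[]
for i in range(6):
    cams.read_camera("wrist");s=bot.read_state();F.append(s["wrist_force"]);M.append(s["torque"])
print(np.mean(F,0),np.mean(M,0),s["tool_pos"],s["grip_force"])
E
```

```text
13.6167 [ 0.48930429 -0.28393864  0.01261933] [[-1.0e+00  4.7e-03  2.8e-03]
 [ 4.7e-03  1.0e+00 -4.0e-04]
 [-2.8e-03 -4.0e-04 -1.0e+00]] 0.6841746038644312 [ 5.41  1.53 -2.59] [ 0.125 -0.996 -0.184]
[ 5.6608172   0.65859216 -3.36361806] [ 0.1599917  -1.08492849 -0.19807519] [ 0.48929231 -0.28394606  0.0126324 ] 64.93900537490845
```

View pics/w7.png

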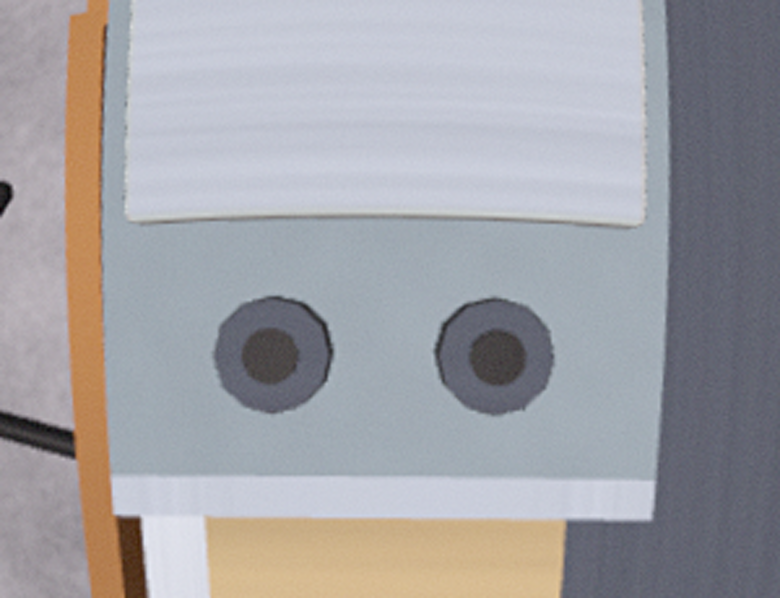

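Request:
play_rows:
  rows:
    - [[0.002,0,0],[0,0,0]]
    - [[0.003,0,0],[0,0,0]]
    - [[0.003,0,0],[0,0,0]]
    - [[0.003,0,0],[0,0,0]]
    - [[0.003,0,0],[0,0,0]]

```text
time: 14.38
tool_pos: [0.4893, -0.284, 0.0129]
tcp_rot: [0.008, 3.137, -0.001]
wrist_force: [8.2, 1.3, -3.3]
width: 0.682
grip_force: 64.9
```

Request:
play_rows:
  rows:
    - [[0.002,0,0],[0,0,0]]
    - [[0.003,0,0],[0,0,0]]
    - [[0.003,0,0],[0,0,0]]
    - [[0.003,0,0],[0,0,0]]
    - [[0.003,0,0],[0,0,0]]

```text
time: 14.8
tool_pos: [0.4892, -0.2841, 0.013]
tcp_rot: [0.009, 3.136, -0.001]
wrist_force: [10.4, 2.9, -5.1]
width: 0.685
grip_force: 65.1
```

Request:
play_rows:
  rows:
    - [[0,0,0.001],[0,0.003,0]]
    - [[0,0,0.002],[0,0.006,0]]
    - [[0,0,0.002],[0,0.006,0]]
    - [[0,0,0.002],[0,0.006,0]]
    - [[0,0,0.002],[0,0.006,0]]
    - [[0,0,0.002],[0,0.006,0]]

```text
time: 15.3
tool_pos: [0.4892, -0.2841, 0.0128]
tcp_rot: [0.008, 3.141, -0.001]
wrist_force: [7.8, 2.8, -2.2]
width: 0.681
grip_force: 65.4
```

```bash
cat >avg.py <<'E'
from workcell import bot,cams
from h import R
import numpy as np
F=[]
for i in range(12):
    cams.read_camera("wrist");s=bot.read_state();F.append(s["wrist_force"])
print(s["time"],np.mean(F,0),np.std(F,0),s["tool_pos"],s["grip_force"],s["width"]);print(R.from_rotvec(s["tcp_rot"]).as_matrix().round(4))
E
python3 avg.py
```

```text
15.9 [ 8.53257222  2.53172502 -2.7767616 ] [0.32246815 0.39495046 0.48980968] [ 0.48922956 -0.28409675  0.01277601] 65.43143391609192 0.6842904172545672
[[-1.0e+00  5.4e-03  8.0e-04]
 [ 5.4e-03  1.0e+00 -9.0e-04]
 [-8.0e-04 -9.0e-04 -1.0e+00]]
```

Level to within 0.05°. The push is 8.5 N, so it needs a little more.

Request:
play_rows:
  rows:
    - [[0.001,0,0],[0,0,0]]
    - [[0.002,0,0],[0,0.001,0]]
    - [[0.002,0,0],[0,0.001,0]]
    - [[0.002,0,0],[0,0.001,0]]
    - [[0.002,0,0],[0,0.001,0]]
    - [[0.002,0,0],[0,0.001,0]]

```text
time: 16.4
tool_pos: [0.4892, -0.2841, 0.0128]
tcp_rot: [0.009, 3.141, -0.002]
wrist_force: [9.7, 3.0, -4.2]
width: 0.682
grip_force: 65.2
```

```bash
python3 avg.py
```

```text
17.0 [ 9.98249791  2.78317137 -3.52080475] [0.37826648 0.51499926 0.39542343] [ 0.48919691 -0.28414313  0.01283177] 65.24052500724792 0.6857678129479664
[[-1.      0.0057  0.001 ]
 [ 0.0057  1.     -0.001 ]
 [-0.001  -0.001  -1.    ]]
```

```bash
python3 -c "
from workcell import bot
print(bot.finish_job())"
```

```text
the job is handed in; nothing more can be done
None
```

The beech bench pin is in the holder with its shoulders against the stop plate, still gripped at 65 N, level, and pressed home with a steady 10 N. I handed it in at 17 s. The mouth actually faced world +x, so the tang went in along -x, not +y as the brief says.

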